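# Swap the port cap for the temperature probe

### The job

Get the probe check unit ready: pull the red cap off its port and press it fully home onto the parking post until it clicks, then take the temperature probe from its stand and push it into the port the red cap covered until its flange rests on the rim. Leave the blue cap on its port and do not push the other things on the bench about.

Things in the scene. Friction and masses are not known exactly. Their poses are not given: they have to be found in the camera images.
- unit: white probe check unit, fixed, 120 mm (its x) by 190 mm (its y) by 70 mm tall, flat top, blue display panel on its -x face; origin at the centre of its underside, z up. Two aluminium port nozzles, 24 mm outside, 25 mm tall, stand on its top at its y = +45 and -45 mm, x = 0; at the start one wears the red cap, the other the blue cap (which is which varies)
- port0 (a point): centre of the mouth (top rim) of the nozzle at the unit's +y, 95 mm above the bench. Upright bore 13.5 mm wide, mouth chamfered to 17.6 mm, 60 mm deep; 37 mm below the mouth a spring plunger sticks 2.5 mm into the bore from the side and rides over and grips a rod pushed past it (5 to 12 N of push)
- port1 (a point): the same for the nozzle at the unit's -y
- red_cap: loose red plastic cap, open below, 36 mm outside, 38 mm tall, 30 g; origin at the centre of its rim (underside), z to its closed top. Inside 26 mm, mouth flared to 29 mm. Fits the nozzles and the parking spigot; home, its rim lies flat on the surface around them and spring balls hold it: 5 to 12 N straight along the axis to push on or pull off. Not pushed past the balls it stands about 9 mm too high, loose
- blue_cap: the same cap in blue, home on the other nozzle; it stays there
- park: cap parking post, fixed: dark round foot 68 mm wide and 12 mm tall, grey column 38 mm wide up to 45 mm above the bench, and on it an aluminium spigot 24 mm wide and 25 mm tall with the same outside shape and spring balls as a nozzle; origin at the centre of the underside, z up
- park_seat (a point): point on the parking post's axis at the spigot's foot, 45 mm above the bench: the centre of the red cap's rim comes here when it is home
- rack: grey square probe stand, fixed to the bench, 70 x 70 x 64 mm, with one upright 16 mm hole in the middle of its top; origin at the centre of its underside
- probe: loose cordless temperature probe, 90 g, upright in the stand, tip down: steel rod 12 mm thick, 55 mm long, tapered tip; aluminium flange 32 mm wide, 6 mm thick; black round handle 22 mm thick, 62 mm long, yellow band. Origin at the tip, z towards the handle; at the start the tip is 9 mm above the bench. Home in a port, the flange's underside rests on the rim, the tip 55 mm below it
- mould: open steel ring mould, 108 mm outside, 63.5 mm tall; origin centre of underside (bystander)
- weight: brass 200 g weight with a knob, 32 mm across, 50 mm tall; origin centre of underside (bystander)
- pen: green square-bodied pen with a white end, 120 x 11 x 11 mm, lying; origin centre of underside, long along its x (bystander)
- jar: closed jar with white lid, 60 mm across, 75 mm tall; origin centre of underside (bystander)
- beaker: open glass beaker, 70 mm across the rim, 80 mm tall; origin centre of underside (bystander)
- specimen: grey stone-like block 70 x 50 x 30 mm; origin centre of underside (bystander)

How it is judged:
By the outcome, as a careful person would: the job done as asked, in the order asked, and still so for the second after the job is handed in, with the robot touching nothing.
It also fails if it takes over 61 s, if anything falls off the work surface, if the arm or the gripper's body presses on something with over 40 N, if the wrist force passes 120 N, or if a joint passes its speed limit or range.

### The arm

A 6-joint arm with a two-finger parallel gripper is mounted at the origin on the work surface. World frame = base frame: x ahead of the robot, y to its left, z up, the work surface at z = 0. Lengths are in m, angles in degrees, forces in N, time in s.
With the tool pointing down it reaches from about 0.4 to 0.825 m from the base axis. Payload 7 kg.
Tool frame: the origin (TCP) lies midway between the tips of the shut fingers; the grasp point (between the pads) lies 19 mm behind it; z points along the fingers, y is the direction in which the jaws open and shut (so a half turn about z gives the same grasp; the last joint's range is limited). The gripper opens to 88 mm and grips with 3 to 60 N. Pads are 19 mm wide; open, the fingers measure 130 mm over their backs; the gripper's body (78 mm by 193 mm) begins 47 mm behind the grasp point.
Start: joints at [87.439, 20.546, 0.682, 0, -70.136, -16.507], TCP at [0.221, 0.638, 0.227] pointing down, gripper open.
Joint ranges: [-176.03, 176.03], [-82.01, 121.73], [-58.28, 71.71], [-173.87, 95.51], [-174.79, -0.11], [-173.66, 173.66]. Speed limits (degrees/s): [136.94, 136.94, 172.46, 180, 180, 180].

### API

Orientations are given as [roll, pitch, yaw] about the fixed x, y, z axes, in that order (R = Rz(yaw) Ry(pitch) Rx(roll)).
In Python, from plant import sensors, cams, job gives the robot as it stands.
- The arm moves only by the tool move_arm, never from a script. Its argument "commands" is a list of rows, each a list of 7 numbers: the finger opening in cm, from 0 to 8.76, then the shift along the tool's x, y, z in cm, then the turn, a rotation vector about the tool's x, y, z in rad. In form: [[hand, x, y, z, wx, wy, wz], ...]. A call has exactly 8 rows; each row is the pose to reach, as a shift and turn from the pose commanded when the call began, along the tool's axes at that moment; what a row does not reach only later rows make up. A row lasts 1/8 s, in which the tool goes at most 62.5 mm and 10.7 degrees, less where a joint would pass 70% of its speed; a pose out of reach is approached as far as the arm can. A call with a gripper value outside its range is refused whole. The fingers move at their own pace and stop on an object; the grip force is fixed at half the most. Time passes only in rows, so rows that repeat a pose let the fingers close, or fill a call up. It gives the time, the measured TCP pose, the force and the opening at its end, in the units of the state.
- sensors.get_obs(): the state, without advancing time (a new reading comes with each control period).
- cams.snapshot(name): name is "scene" or "top" or "wrist"; returns a dict with "frame" (384x512x3 uint8, red, green, blue), "camera_matrix" (3x3 intrinsics, pixels), "dist_coeffs" ([k1, k2, p1, p2, k3] as OpenCV has them; the pictures are not rectified), "R" (3x3) and "t" (3): a world point X has camera coordinates R X + t. Camera axes: x right, y down, z forward; pixel columns grow to the right and rows downward; lengths in m; the calibration is good to about 2 mm. A picture is of the moment at which its call begins. There is no depth.
- job.close_job(): hands the job in, once; it reports no verdict.
The state is a dict: "clock": time; "joint_pos": joint angles; "qvel": joint speeds; "tau": joint torques, N m; "tool_pos": TCP position; "orientation": TCP orientation; "force": force on the tool from outside, world axes, zero at the start; "moment": the same for the moment, N m; "opening": finger opening in m.
Only numpy, scipy, OpenCV 4.12 (cv2) and the standard library are available. Lean on these libraries where they do the work, as an engineer would, in place of code of your own. Each camera call takes 0.05 s, during which the arm holds its last target.

## Working session

There is one attempt and no reset: what is moved stays moved. The work goes in short steps, Python scripts to look and compute and a tool call to move; the robot and the scene stay as the last step left them, time stands still between calls to the robot, and variables do not carry over. Pictures are saved under pics/ and viewed, and the job is handed in when it is done.

Besides the shell and the picture viewer there is one more tool, called after "Emit:" as name(argument=value, ...) on one line, values as JSON. move_arm: Moves the arm, as the interface text tells. Its arguments: {"type":"object","properties":{"commands":{"type":"array"}},"required":["commands"]}

```bash
mkdir -p pics; ls
python3 - <<'E'
from plant import sensors, cams, job
import cv2
print(sensors.get_obs())
for n in ["scene","top","wrist"]:
    s=cams.snapshot(n)
    cv2.imwrite(f"pics/a_{n}.png",s["frame"][:,:,::-1])
    print(n,s["camera_matrix"],s["dist_coeffs"],s["R"],s["t"])
E
```

```text
pics
{'clock': 0.0, 'joint_pos': array([ 8.74393914e+01,  2.05910372e+01,  6.33316830e-01, -2.15842173e-02,
       -7.01340240e+01, -1.65078667e+01]), 'qvel': array([-0.15084427, -0.01899403,  0.12273076, -0.05710913, -0.0004425 ,
       -0.00255924]), 'tau': array([-1.99060883e-04, -5.82723570e+01,  2.93056583e+01,  6.99726149e+00,
        7.02795209e-03, -1.59281194e-04]), 'tool_pos': array([0.22036712, 0.63749961, 0.22561909]), 'orientation': array([ 1.79906271e+02, -6.61751622e-03, -1.90758209e+01]), 'force': array([-0.80890395,  0.08715787,  0.0221729 ]), 'moment': array([-0.02655673, -0.02747695,  0.01764101]), 'opening': 0.08738500059796181}
scene [[387.66773877   0.         249.17142139]
 [  0.         387.66773877 187.08803978]
 [  0.           0.           1.        ]] [0.00431652 0.         0.         0.         0.        ] [[-0.00674484  0.99968129 -0.02432726]
 [ 0.57878991 -0.01593576 -0.81532097]
 [-0.8154488  -0.01957959 -0.57849796]] [ 0.03107632 -0.26312865  1.32558125]
top [[364.6341639    0.         251.22694398]
 [  0.         364.6341639  193.95432617]
 [  0.           0.           1.        ]] [-0.11806642  0.          0.          0.          0.        ] [[-0.01829047 -0.99981402  0.00611363]
 [-0.9844034   0.01693781 -0.17510872]
 [ 0.17497261 -0.0092211  -0.98453012]] [-0.03493747  0.56342072  0.98790335]
wrist [[277.55710113   0.         256.27109327]
 [  0.         277.55710113 191.1893692 ]
 [  0.           0.           1.        ]] [-0.0026444  0.         0.         0.         0.       ] [[-0.32617656 -0.94530479  0.00277713]
 [-0.91030217  0.31488831  0.26869187]
 [-0.2548702   0.08511296 -0.96322218]] [ 0.67469145 -0.03386156  0.39087153]
```

View pics/a_scene.png

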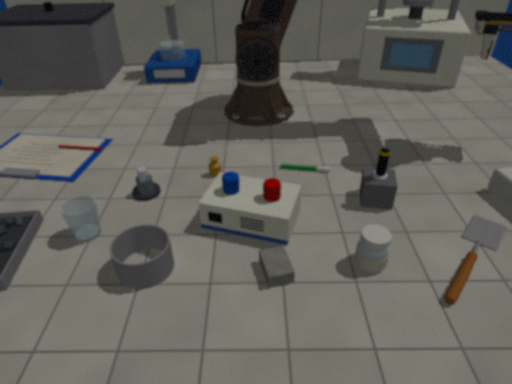

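View pics/a_top.png

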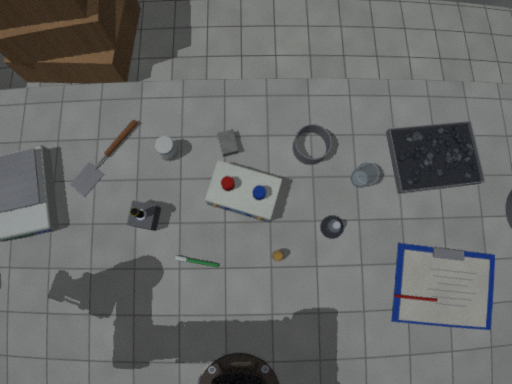

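View pics/a_wrist.png

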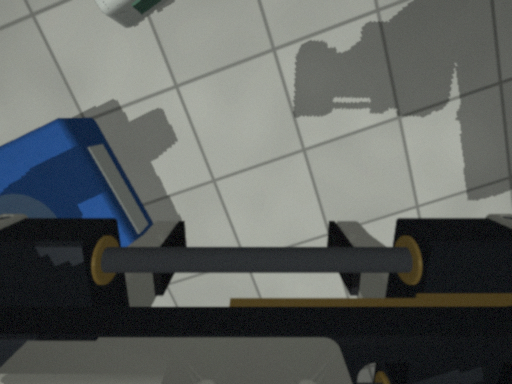

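The scene view shows the unit at about (250,207), with the red cap at (272,189), the blue cap at (231,183), the park post at (146,185), and the probe and rack at (380,175). In the top view the red cap is at (228,183), blue at (259,192), the park post at (332,227) and the probe at (138,212). The wrist view shows only the bench and the fingers.

```bash
cat > h.py <<'E'
import numpy as np, cv2
from plant import sensors, cams, job
from scipy.spatial.transform import Rotation as Ro
def proj(s,X):
    X=np.atleast_2d(np.asarray(X,float))
    p,_=cv2.projectPoints(X,cv2.Rodrigues(s["R"])[0],s["t"],s["camera_matrix"],s["dist_coeffs"]); return p[:,0]
def ray(s,uv):
    n=cv2.undistortPoints(np.array([[uv]],float),s["camera_matrix"],s["dist_coeffs"])[0,0]
    d=s["R"].T@np.array([n[0],n[1],1]); return -s["R"].T@s["t"], d/np.linalg.norm(d)
def onz(s,uv,z):
    c,d=ray(s,uv); return c+d*(z-c[2])/d[2]
def tri(obs):
    A=np.zeros((3,3));b=np.zeros(3)
    for s,uv in obs:
        c,d=ray(s,uv);P=np.eye(3)-np.outer(d,d);A+=P;b+=P@c
    return np.linalg.solve(A,b)
def masks(s):
    h=cv2.cvtColor(s["frame"],cv2.COLOR_RGB2HSV).astype(int);H,S,V=h[...,0],h[...,1],h[...,2]
    return dict(red=((H<6)|(H>174))&(S>150)&(V>80),blue=(H>110)&(H<128)&(S>150)&(V>60),yellow=(H>20)&(H<34)&(S>120)&(V>60))
def blobs(m,mn=8):
    n,l,st,c=cv2.connectedComponentsWithStats(m.astype(np.uint8))
    return [(int(st[i,4]),st[i,:4].tolist(),c[i].round(2).tolist()) for i in range(1,n) if st[i,4]>=mn]
def shot(n,name=None,crop=None,k=1):
    s=cams.snapshot(n)
    if name:
        f=s["frame"][:,:,::-1]
        if crop: u0,v0,u1,v1=crop; f=f[v0:v1,u0:u1]
        cv2.imwrite(f"pics/{name}.png",cv2.resize(f,None,fx=k,fy=k,interpolation=cv2.INTER_CUBIC))
    return s
E
python3 - <<'E'
from h import *
sc=shot("scene","b_scene",(120,130,420,260),2.6); tp=shot("top","b_top",(110,110,360,280),3)
for n,s in (("scene",sc),("top",tp)):
    for k,m in masks(s).items(): print(n,k,blobs(m))
E
```

```text
scene red [(46, [60, 146, 39, 3], [78.83, 147.22]), (151, [264, 179, 16, 12], [272.26, 184.15]), (9, [277, 194, 3, 6], [277.78, 196.44])]
scene blue [(11, [101, 140, 6, 9], [103.0, 144.45]), (14, [93, 151, 7, 8], [96.36, 153.14]), (28, [70, 154, 24, 24], [80.25, 166.89]), (9, [84, 160, 8, 9], [87.78, 164.0]), (10, [71, 175, 8, 6], [74.1, 178.3]), (9, [56, 177, 9, 1], [60.0, 177.0]), (13, [224, 188, 9, 6], [227.0, 191.08]), (11, [230, 189, 8, 4], [233.73, 190.36])]
scene yellow [(34, [379, 151, 12, 5], [384.44, 153.38]), (9, [213, 165, 5, 7], [215.56, 168.11])]
top red [(113, [222, 177, 12, 12], [227.17, 182.5]), (72, [395, 295, 42, 6], [415.89, 297.54])]
top blue [(105, [253, 186, 12, 13], [258.8, 192.19]), (377, [395, 244, 38, 50], [404.89, 262.08]), (385, [464, 252, 31, 77], [486.71, 282.7]), (134, [392, 298, 15, 24], [395.92, 310.21]), (49, [408, 321, 43, 6], [429.0, 323.51]), (26, [452, 326, 25, 2], [464.0, 326.5])]
top yellow []
```

View pics/b_scene.png

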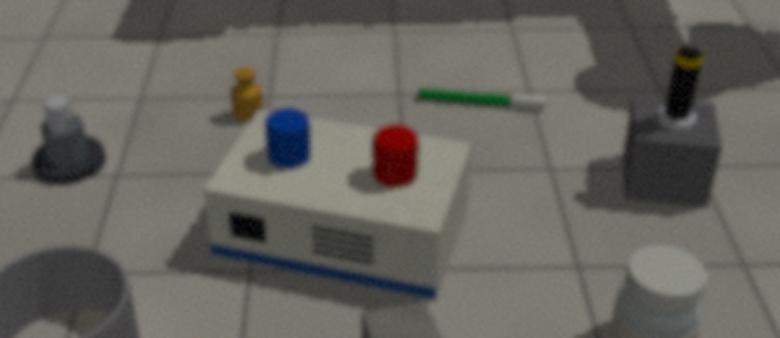

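View pics/b_top.png

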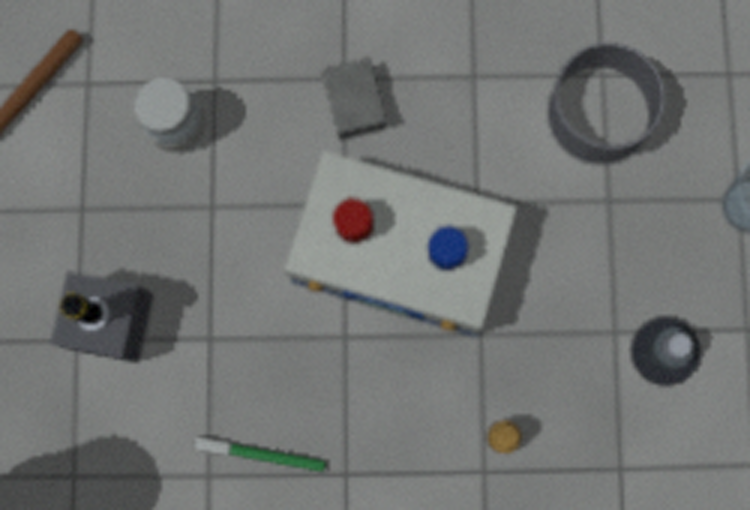

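Run:
```python
from h import *
sc=shot("scene"); tp=shot("top")
d=dict(red=((272.3,181.5),(227.7,182.4),.108),blue=((230.8,175.0),(259.2,192.2),.108),park=((141.9,168.8),(336.7,225.2),.070),probetop=((385.1,149.2),(134.7,212.2),.132),foot=((146,191),(332.2,226.6),.012),flange=((380.5,175),(140.7,214.7),.070))
for k,(a,b,z) in d.items(): print(k,"tri",tri([(sc,a),(tp,b)]).round(4),"sc",onz(sc,a,z).round(4)[:2],"top",onz(tp,b,z).round(4)[:2])
```

```text
red tri [0.5855 0.0205 0.1063] sc [0.5879 0.0223] top [0.5851 0.0185]
blue tri [ 0.5572 -0.0646  0.1051] sc [ 0.5616 -0.0629] top [ 0.5568 -0.0659]
park tri [ 0.4671 -0.2796  0.0672] sc [ 0.4718 -0.2768] top [ 0.4671 -0.2801]
probetop tri [0.5055 0.2651 0.1301] sc [0.5078 0.2665] top [0.5048 0.2622]
foot tri [ 0.4687 -0.2812  0.0039] sc [ 0.4802 -0.2757] top [ 0.4683 -0.2806]
flange tri [0.5066 0.2673 0.0647] sc [0.5142 0.2656] top [0.5057 0.2645]
```

```bash
cat >> h.py <<'E'
def goto(p,yaw,step=1):
    """relative cmd (cm, rad) from measured pose to TCP p with tool down at yaw"""
    o=sensors.get_obs(); R0=Ro.from_euler("xyz",o["orientation"],degrees=True)
    R1=Ro.from_euler("xyz",[180,0,yaw],degrees=True)
    d=R0.inv().apply(np.asarray(p)-o["tool_pos"])*100
    w=(R0.inv()*R1).as_rotvec()
    print("t",round(o["clock"],2),"pos",o["tool_pos"].round(4),"ori",o["orientation"].round(2),"F",o["force"].round(1),"op",round(o["opening"],4))
    print("-> shift cm",d.round(2),"turn",w.round(3),"|d|",round(np.linalg.norm(d),2))
E
python3 - <<'E'
from h import *
w=shot("wrist"); o=sensors.get_obs()
R0=Ro.from_euler("xyz",o["orientation"],degrees=True).as_matrix()
c=-w["R"].T@w["t"]; print("cam in tool",(R0.T@(c-o["tool_pos"])).round(4)," axis in tool",(R0.T@w["R"][2]).round(3), "camx in tool",(R0.T@w["R"][0]).round(3))
print(proj(w,o["tool_pos"]))
goto([.587,.0205,.20],-108.5)
E
```

```text
cam in tool [ 0.072  -0.001  -0.1579]  axis in tool [-0.269  0.002  0.963] camx in tool [ 0.001  1.    -0.001]
[[257.41892019 234.80446708]]
t 0.4 pos [0.2205 0.6379 0.2264] ori [179.99   0.   -19.07] F [-0.7 -0.  -1.1] op 0.0874
-> shift cm [54.81 46.38  2.65] turn [ 0.    -0.     1.561] |d| 71.85
```

Emit:
move_arm(commands=[[8.7, 4.6, 3.9, 0.2, 0, 0, 0.13], [8.7, 9.1, 7.7, 0.4, 0, 0, 0.26], [8.7, 13.7, 11.6, 0.6, 0, 0, 0.39], [8.7, 18.3, 15.5, 0.8, 0, 0, 0.52], [8.7, 22.8, 19.3, 1.0, 0, 0, 0.65], [8.7, 27.4, 23.2, 1.2, 0, 0, 0.78], [8.7, 32.0, 27.1, 1.4, 0, 0, 0.91], [8.7, 36.5, 30.9, 1.6, 0, 0, 1.04]])

```text
clock: 1.4
tool_pos: [0.4653, 0.225, 0.211]
orientation: [-179.9, 0.0, -78.9]
force: [0.9, 0.0, -0.6]
opening: 0.087
```

```bash
python3 -c "
from h import *
goto([.587,.0205,.20],-108.5)"
```

```text
t 1.4 pos [0.4653 0.225  0.211 ] ori [-1.7995e+02  3.0000e-02 -7.8880e+01] F [ 0.9  0.  -0.6] op 0.087
-> shift cm [22.41 -8.    1.09] turn [-0.001  0.001  0.517] |d| 23.82
```

Emit:
move_arm(commands=[[8.7, 5.6, -2.0, 0.3, 0, 0, 0.13], [8.7, 11.2, -4.0, 0.5, 0, 0, 0.26], [8.7, 16.8, -6.0, 0.8, 0, 0, 0.39], [8.7, 20.4, -7.3, 1.0, 0, 0, 0.47], [8.7, 22.4, -8.0, 1.1, 0, 0, 0.517], [8.7, 22.4, -8.0, 1.1, 0, 0, 0.517], [8.7, 22.4, -8.0, 1.1, 0, 0, 0.517], [8.7, 22.4, -8.0, 1.1, 0, 0, 0.517]])

```text
clock: 2.4
tool_pos: [0.5868, 0.0236, 0.1998]
orientation: [-180.0, 0.0, -108.2]
force: [-0.2, -0.4, -0.4]
opening: 0.0869
```

Run:
```python
from h import *
w=shot("wrist","c_wrist")
m=masks(w)
print("red",blobs(m["red"],50),"blue",blobs(m["blue"],50))
goto([.5855,.0205,.16],-108.5)
print(proj(w,sensors.get_obs()["tool_pos"]))
```

```text
red [(1009, [238, 172, 35, 36], [255.09, 189.31])] blue []
t 2.45 pos [0.5868 0.0236 0.1998] ori [-1.7998e+02  2.0000e-02 -1.0819e+02] F [ 0.5 -0.9 -0.5] op 0.0873
-> shift cm [0.33 0.03 3.98] turn [-0.     0.     0.005] |d| 4.0
[[255.79471697 233.99915513]]
```

View pics/c_wrist.png

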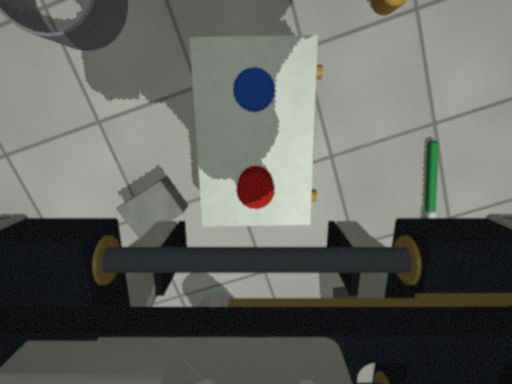

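Run:
```python
from h import *
w=shot("wrist","d_wrist",(190,40,330,240),3)
f=w["frame"].astype(int);R,G,B=f[...,0],f[...,1],f[...,2]
for nm,m in (("red",R-np.maximum(G,B)>25),("blue",B-np.maximum(R,G)>20)):
    m[220:]=0
    print(nm,blobs(m,100))
    for b in blobs(m,100):
        x,y,ww,hh=b[1]
        for uv in ([x+ww/2-.5,y+hh/2-.5],b[2],[x+ww/2-.5,y+hh-ww/2-.5]): print(np.round(uv,1),onz(w,uv,.108).round(4))
g=w["frame"].max(2)
m=(cv2.cvtColor(w["frame"],cv2.COLOR_RGB2HSV)[...,1]<40)
print(g[180,180:330:3]);
```

```text
red [(1269, [237, 166, 38, 43], [255.29, 187.44])]
[255.5 187. ] [0.5853 0.0178 0.108 ]
[255.3 187.4] [0.5857 0.0181 0.108 ]
[255.5 189.5] [0.5861 0.0201 0.108 ]
blue [(1408, [233, 67, 42, 45], [253.59, 88.93])]
[253.5  89. ] [ 0.5601 -0.0643  0.108 ]
[253.6  88.9] [ 0.56   -0.0644  0.108 ]
[253.5  90.5] [ 0.5605 -0.0632  0.108 ]
[160 158 157 158 130  94 119 197 194 196 196 196 196 194 200 188 199 196
 140 106  83  92  94  96  93  95  95  94  93  92  86 162 210 209 211 212
 212 211 212 210 214 211 211 211 182 167 165 165 165 163]
```

View pics/d_wrist.png

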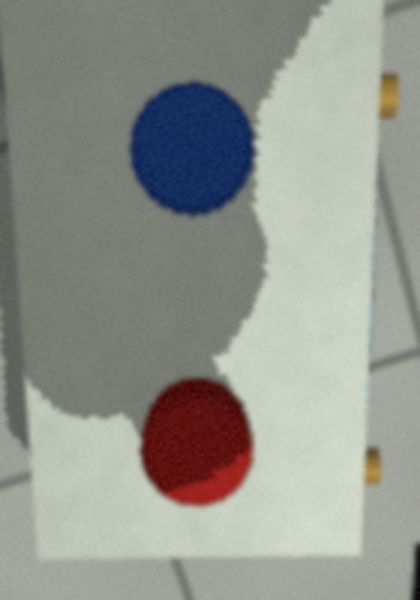

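The red cap's top disc shows as a 38 px circle centred at (255.5,189.5). That puts it at (0.586, 0.020), which agrees with the triangulated position.

Emit:
move_arm(commands=[[8.7, 0.35, 0, 4, 0, 0, 0], [8.7, 0.35, 0, 8, 0, 0, 0], [8.7, 0.35, 0, 11, 0, 0, 0], [8.7, 0.35, 0, 12.2, 0, 0, 0], [8.7, 0.35, 0, 12.2, 0, 0, 0], [2.5, 0.35, 0, 12.2, 0, 0, 0], [2.5, 0.35, 0, 12.2, 0, 0, 0], [2.5, 0.35, 0, 12.2, 0, 0, 0]])

```text
clock: 3.5
tool_pos: [0.5863, 0.0196, 0.0784]
orientation: [-179.9, 0.0, -108.3]
force: [-0.5, 0.2, 0.6]
opening: 0.0623
```

Emit:
move_arm(commands=[[2.5, 0, 0, 0, 0, 0, 0], [2.5, 0, 0, 0, 0, 0, 0], [2.5, 0, 0, 0, 0, 0, 0], [2.5, 0, 0, 0, 0, 0, 0], [2.5, 0, 0, 0, 0, 0, 0], [2.5, 0, 0, 0, 0, 0, 0], [2.5, 0, 0, 0, 0, 0, 0], [2.5, 0, 0, 0, 0, 0, 0]])

```text
clock: 4.5
tool_pos: [0.586, 0.0194, 0.0776]
orientation: [-180.0, -0.0, -108.3]
force: [-0.6, -0.4, 1.1]
opening: 0.0351
```

Emit:
move_arm(commands=[[2.5, 0, 0, -0.5, 0, 0, 0], [2.5, 0, 0, -1, 0, 0, 0], [2.5, 0, 0, -2, 0, 0, 0], [2.5, 0, 0, -3.5, 0, 0, 0], [2.5, 0, 0, -6, 0, 0, 0], [2.5, 0, 0, -9, 0, 0, 0], [2.5, 0, 0, -10, 0, 0, 0], [2.5, 0, 0, -10, 0, 0, 0]])

```text
clock: 5.5
tool_pos: [0.5862, 0.0196, 0.1785]
orientation: [-179.9, 0.1, -108.3]
force: [0.5, -0.5, -1.1]
opening: 0.0352
```

Run:
```python
from h import *
w=shot("wrist","e_wrist"); s=shot("scene","e_scene",(120,130,420,260),2.6); t=shot("top","e_top",(110,110,360,280),3)
goto([.468,-.280,.17],-90)
```

```text
t 5.65 pos [0.5853 0.0193 0.1765] ori [ 1.7991e+02 -5.0000e-02 -1.0829e+02] F [ 1.1  0.4 -0.2] op 0.035
-> shift cm [32.1   1.74  0.68] turn [ 0.002 -0.001 -0.319] |d| 32.15
```

View pics/e_wrist.png

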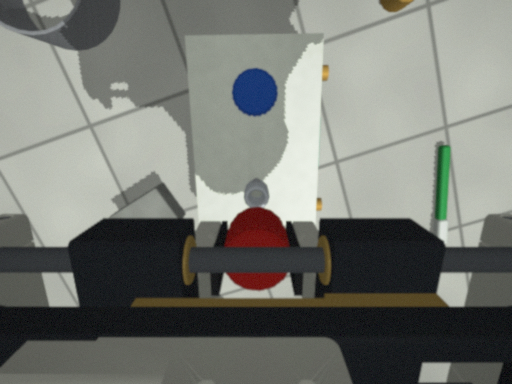

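View pics/e_scene.png

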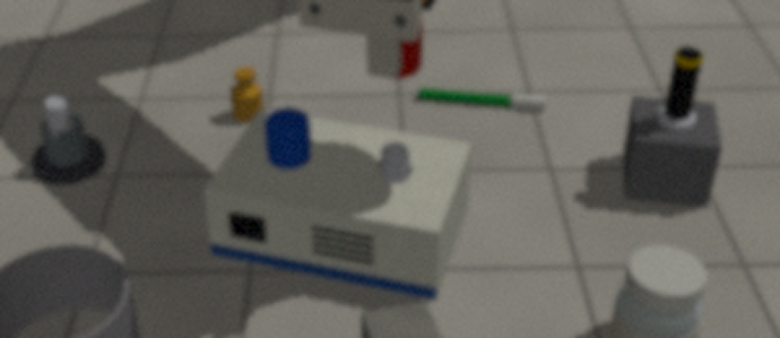

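The cap is in the fingers, and the bare nozzle shows at about (256,192) in the wrist view. Next I move to a viewpoint just short of the park post.

```bash
python3 -c "
from h import *
goto([.496,-.195,.16],-108.3)"
```

```text
t 5.65 pos [0.5853 0.0193 0.1765] ori [ 1.7991e+02 -5.0000e-02 -1.0829e+02] F [ 1.1  0.4 -0.2] op 0.035
-> shift cm [23.15  1.75  1.67] turn [ 0.002 -0.001  0.   ] |d| 23.27
```

Emit:
move_arm(commands=[[2.5, 4, 0.3, 0, 0, 0, 0], [2.5, 9, 0.7, 0, 0, 0, 0], [2.5, 14.5, 1.1, 0.3, 0, 0, 0], [2.5, 19.5, 1.5, 1, 0, 0, 0], [2.5, 22.5, 1.7, 1.5, 0, 0, 0], [2.5, 23.2, 1.75, 1.6, 0, 0, 0], [2.5, 23.2, 1.75, 1.6, 0, 0, 0], [2.5, 23.2, 1.75, 1.6, 0, 0, 0]])

```text
clock: 6.65
tool_pos: [0.497, -0.1947, 0.1614]
orientation: [180.0, -0.0, -108.2]
force: [0.3, -0.1, -0.3]
opening: 0.0352
```

Run:
```python
from h import *
w=shot("wrist","f_wrist"); t=shot("top","f_top",(200,150,400,300),3.5)
goto([.468,-.280,.12],-108.3)
print(proj(w,[[.468,-.280,.07],[.468,-.28,.012]]))
```

```text
t 6.75 pos [ 0.4971 -0.1946  0.1616] ori [-179.99    0.   -108.21] F [-0.1  0.4 -1.1] op 0.0352
-> shift cm [9.02 0.09 4.16] turn [-0.     0.     0.002] |d| 9.93
[[256.9525868   91.16566945]
 [256.75827756  95.63039552]]
```

View pics/f_wrist.png

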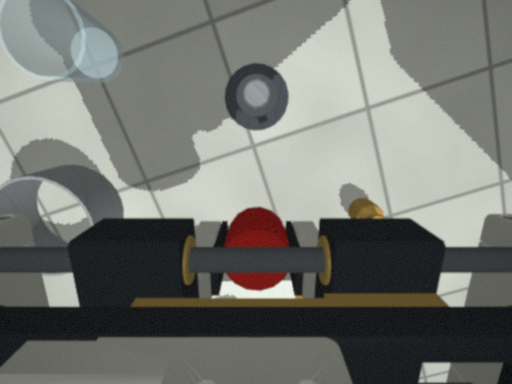

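Run:
```python
from h import *
w=shot("wrist","g_wrist",(215,55,300,140),7)
g=cv2.GaussianBlur(cv2.cvtColor(w["frame"],cv2.COLOR_RGB2GRAY),(3,3),0)
print(g[95,220:296:2]); print(g[60:136:2,257])
def fit(m,z,lab,mn=60):
    for c in cv2.findContours(m.astype(np.uint8),cv2.RETR_EXTERNAL,cv2.CHAIN_APPROX_NONE)[0]:
        if cv2.contourArea(c)>mn:
            e=cv2.fitEllipse(c); print(lab,np.round(e[0],1),np.round(e[1],1),onz(w,e[0],z).round(4))
sub=np.zeros_like(g,bool);sub[55:140,215:300]=1
fit((g<85)&sub,.012,"foot"); 
for th in (125,135,145): fit((g>th)&sub&(np.hypot(*(np.indices(g.shape)-np.array([93,257])[:,None,None]))<17),.07,"spig%d"%th)
```

```text
[127 125 102  58  51  50  52  55  72  87  88  94 122 147 151 151 153 154
 155 156 157 154 152 148 128  98  88  87  85  81  81  83  81  87 149 205
 209 209]
[128 112  65  52  52  52  58  80  90 106 133 153 151 151 153 155 158 157
 156 155 153 152 146 120  98  87  88  88  73  69  78  81  81  81  94 165
 212 215]
foot [255.2  95.4] [60.3 63.6] [ 0.4696 -0.2806  0.012 ]
spig125 [256.2  92.8] [23.6 25.2] [ 0.4691 -0.2789  0.07  ]
spig135 [256.1  92.8] [22.4 23.9] [ 0.4692 -0.2789  0.07  ]
spig145 [256.1  92.8] [20.8 22.5] [ 0.4692 -0.2789  0.07  ]
```

View pics/g_wrist.png

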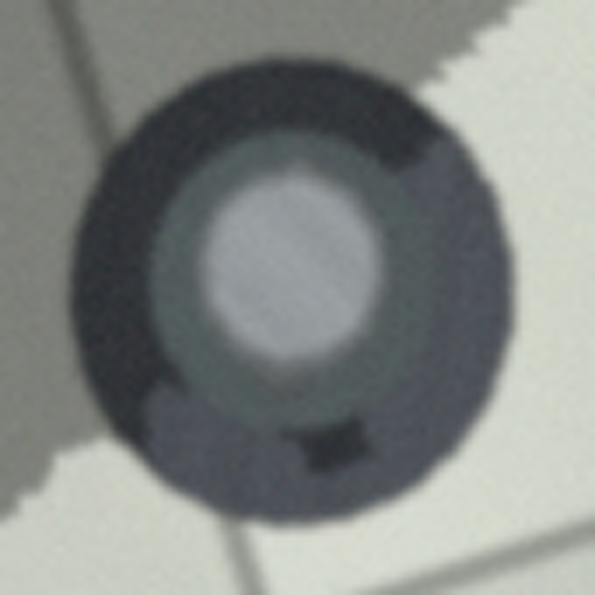

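The foot circle fits to about (256.3,95.7) and the spigot to (256.2,92.8). That puts the post axis at about (0.469, -0.2795).

```bash
python3 -c "
from h import *
goto([.4689,-.2802,.095],-108.3)"
```

```text
t 6.8 pos [ 0.497  -0.1946  0.1616] ori [-179.99    0.   -108.21] F [-0.3 -0.6 -0.8] op 0.0352
-> shift cm [ 9.01 -0.    6.66] turn [-0.     0.     0.002] |d| 11.2
```

Emit:
move_arm(commands=[[2.5, 3.5, 0, 0, 0, 0, 0], [2.5, 7, 0, 0.5, 0, 0, 0], [2.5, 9, 0, 2.5, 0, 0, 0], [2.5, 9, 0, 4.5, 0, 0, 0], [2.5, 9, 0, 6, 0, 0, 0], [2.5, 9, 0, 6.7, 0, 0, 0], [2.5, 9, 0, 6.7, 0, 0, 0], [2.5, 9, 0, 6.7, 0, 0, 0]])

```text
clock: 7.8
tool_pos: [0.469, -0.2807, 0.0952]
orientation: [-179.9, -0.0, -108.2]
force: [-0.2, 0.0, 0.0]
opening: 0.0348
```

Run:
```python
from h import *
w=shot("wrist","h_wrist"); s=shot("scene","h_scene",(90,130,240,240),5)
goto([.4689,-.2802,.064],-108.3)
```

```text
t 7.9 pos [ 0.4689 -0.2808  0.0952] ori [-179.93    0.   -108.26] F [ 0.4  0.3 -0.5] op 0.0349
-> shift cm [-0.06  0.02  3.12] turn [-0.001  0.     0.001] |d| 3.12
```

View pics/h_scene.png

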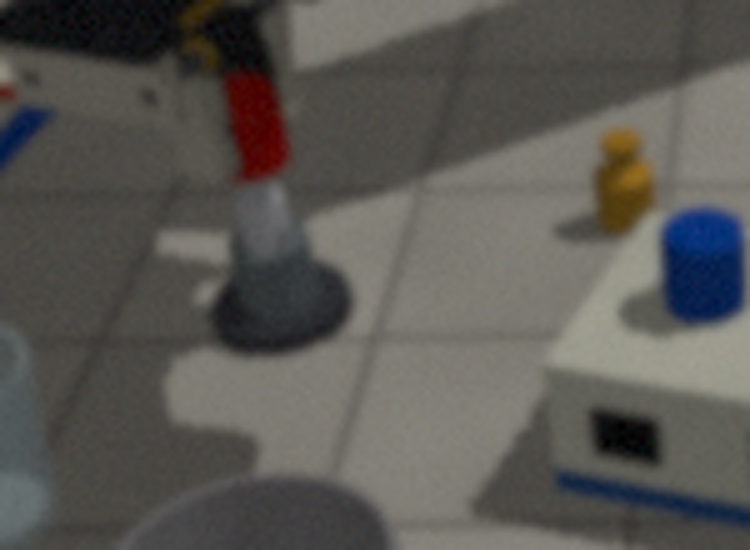

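The cap hangs just above the spigot (crop (260,170)) and is aligned with it. I lower it gently.

Emit:
move_arm(commands=[[2.5, -0.06, 0, 0.6, 0, 0, 0], [2.5, -0.06, 0, 1.2, 0, 0, 0], [2.5, -0.06, 0, 1.7, 0, 0, 0], [2.5, -0.06, 0, 2.2, 0, 0, 0], [2.5, -0.06, 0, 2.6, 0, 0, 0], [2.5, -0.06, 0, 2.9, 0, 0, 0], [2.5, -0.06, 0, 3.0, 0, 0, 0], [2.5, -0.06, 0, 3.0, 0, 0, 0]])

```text
clock: 8.9
tool_pos: [0.4686, -0.2803, 0.0646]
orientation: [-180.0, -0.0, -108.3]
force: [0.1, 0.6, -0.3]
opening: 0.0349
```

Emit:
move_arm(commands=[[2.5, 0, 0, 0.2, 0, 0, 0], [2.5, 0, 0, 0.4, 0, 0, 0], [2.5, 0, 0, 0.6, 0, 0, 0], [2.5, 0, 0, 0.8, 0, 0, 0], [2.5, 0, 0, 1.0, 0, 0, 0], [2.5, 0, 0, 1.2, 0, 0, 0], [2.5, 0, 0, 1.3, 0, 0, 0], [2.5, 0, 0, 1.3, 0, 0, 0]])

```text
clock: 9.9
tool_pos: [0.4683, -0.2802, 0.0525]
orientation: [180.0, -0.0, -108.3]
force: [-4.6, 2.6, 12.5]
opening: 0.035
```

Emit:
move_arm(commands=[[2.5, 0, 0, 0.1, 0, 0, 0], [2.5, 0, 0, 0.2, 0, 0, 0], [2.5, 0, 0, 0.2, 0, 0, 0], [2.5, 0, 0, 0.2, 0, 0, 0], [2.5, 0, 0, 0.2, 0, 0, 0], [2.5, 0, 0, 0.2, 0, 0, 0], [2.5, 0, 0, 0.2, 0, 0, 0], [2.5, 0, 0, 0.2, 0, 0, 0]])

```text
clock: 10.9
tool_pos: [0.4683, -0.2802, 0.0523]
orientation: [-180.0, -0.0, -108.2]
force: [-9.4, 7.8, 31.7]
opening: 0.0353
```

Run:
```python
from h import *
s=shot("scene","i_scene",(90,130,240,240),5)
goto([.4689,-.2802,.064],-108.3)
```

```text
t 10.95 pos [ 0.4683 -0.2802  0.0523] ori [-1.7997e+02 -3.0000e-02 -1.0822e+02] F [-10.1   6.2  31.4] op 0.0354
-> shift cm [-0.02 -0.05 -1.17] turn [-0.001 -0.001  0.001] |d| 1.17
```

View pics/i_scene.png

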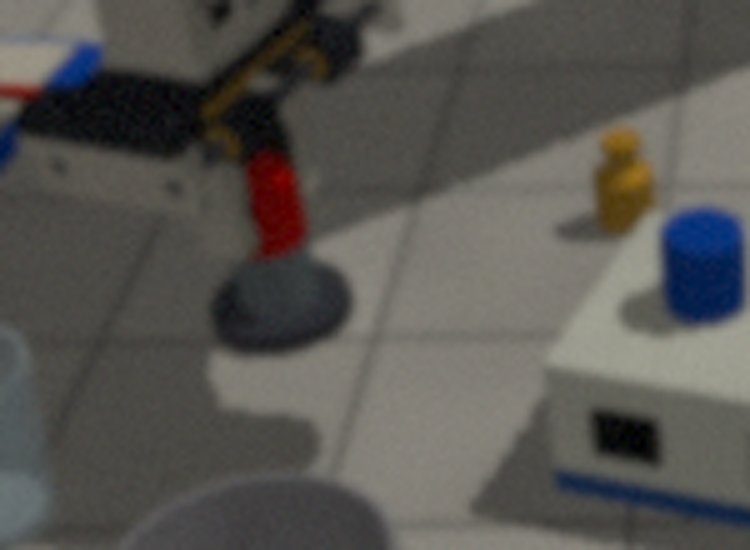

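The arm has stalled at rim height 45 mm with 31 N, and no spigot shows below the cap, so it is home. I relax the push, open, and rise.

Emit:
move_arm(commands=[[2.5, 0, 0, -0.25, 0, 0, 0], [8.7, 0, 0, -0.3, 0, 0, 0], [8.7, 0, 0, -0.3, 0, 0, 0], [8.7, 0, 0, -0.3, 0, 0, 0], [8.7, 0, 0, -0.3, 0, 0, 0], [8.7, 0, 0, -0.3, 0, 0, 0], [8.7, 0, 0, -3, 0, 0, 0], [8.7, 0, 0, -8, 0, 0, 0]])

```text
clock: 11.95
tool_pos: [0.4671, -0.2798, 0.1286]
orientation: [179.7, -0.0, -108.3]
force: [0.7, 0.6, 0.6]
opening: 0.0869
```

Run:
```python
from h import *
s=shot("scene","j_scene",(90,130,240,240),5)
goto([.585,.0205,.20],-108.3)
goto([.506,.265,.22],-30)
f=s["frame"].astype(int);m=(f[...,0]-np.maximum(f[...,1],f[...,2])>40); m[:,:120]=0; m[:,175:]=0
b=blobs(m,50);print(b)
for z in (.045,.054): print(z,proj(s,[[.469,-.2795,z],[.469,-.2795,z+.038],[.469+.018,-.2795,z]]).round(1))
```

```text
t 12.0 pos [ 0.4711 -0.2816  0.1368] ori [-1.7961e+02 -7.0000e-02 -1.0819e+02] F [ 2.8 -1.4  7.5] op 0.0868
-> shift cm [-32.24  -1.43  -6.35] turn [-0.007 -0.001  0.002] |d| 32.9
t 12.0 pos [ 0.4711 -0.2816  0.1368] ori [-1.7961e+02 -7.0000e-02 -1.0819e+02] F [ 2.8 -1.4  7.5] op 0.0868
-> shift cm [-53.    13.7   -8.48] turn [-0.005 -0.006 -1.365] |d| 55.4
[(288, [134, 160, 17, 22], [142.01, 170.13])]
0.045 [[143.  177. ]
 [140.  163.5]
 [141.2 181.3]]
0.054 [[142.3 173.9]
 [139.3 160.1]
 [140.5 178.1]]
```

View pics/j_scene.png

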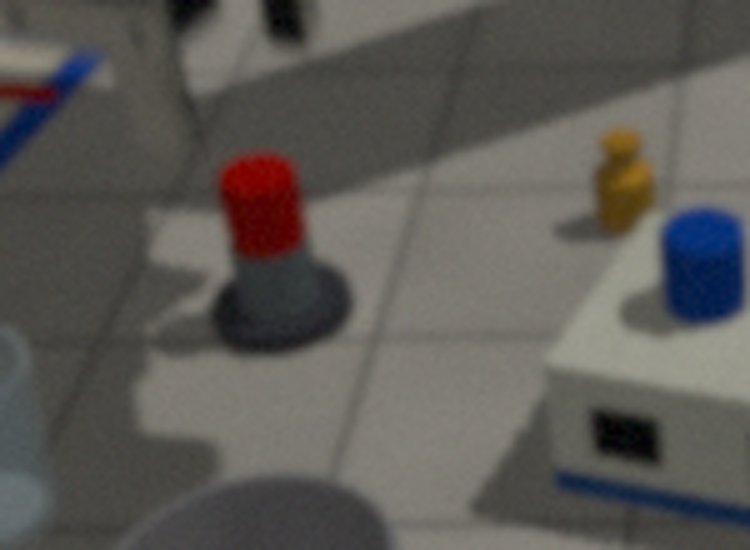

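The red mask's lower edge is at row 181, against a predicted 181.3 for home and 178 if it were 9 mm high, so the cap is home. On the way to the probe I look down at the bare port.

Emit:
move_arm(commands=[[8.7, -2, 0, -3.5, 0, 0, 0], [8.7, -7, -0.3, -6.3, 0, 0, 0], [8.7, -13, -0.6, -6.3, 0, 0, 0], [8.7, -19, -0.8, -6.3, 0, 0, 0], [8.7, -25, -1.1, -6.3, 0, 0, 0], [8.7, -30, -1.3, -6.3, 0, 0, 0], [8.7, -32.2, -1.4, -6.3, 0, 0, 0], [8.7, -32.2, -1.4, -6.3, 0, 0, 0]])

```text
clock: 13.0
tool_pos: [0.583, 0.0222, 0.1921]
orientation: [180.0, -0.0, -108.2]
force: [-0.6, -0.2, -0.4]
opening: 0.0866
```

Run:
```python
from h import *
w=shot("wrist","k_wrist",(210,50,310,230),3.3); o=sensors.get_obs();print(o["tool_pos"],o["orientation"],o["qvel"].round(1))
goto([.506,.265,.2],-108.3)
g=cv2.GaussianBlur(cv2.cvtColor(w["frame"],cv2.COLOR_RGB2GRAY),(3,3),0)
print(proj(w,[.5858,.0205,.095]).round(1))
print(g[189,225:290:2]); print(g[160:222:2,256])
```

```text
[0.58264551 0.02121926 0.19218255] [ 1.79966538e+02 -2.63634773e-02 -1.08228071e+02] [-1.3 -0.6 -0.6 -0.  -0.1  0.3]
t 13.05 pos [0.5826 0.0212 0.1922] ori [ 1.7997e+02 -3.0000e-02 -1.0823e+02] F [0.3 0.3 0.6] op 0.0874
-> shift cm [-20.76  14.91  -0.78] turn [ 0.001 -0.     0.001] |d| 25.57
[[252.6 191. ]]
[196 194 194 193 194 195 196 175 115  99  87  86  91  93  94  92  86  91
 105 128 187 203 202 200 200 200 201 202 203 204 204 203 204]
[120 121 121 122 120 127 152 129  93  86  89  97  99  91  90  89  87  85
  90 112 154 178 197 200 200 200 200 200 198 198 197]
```

View pics/k_wrist.png

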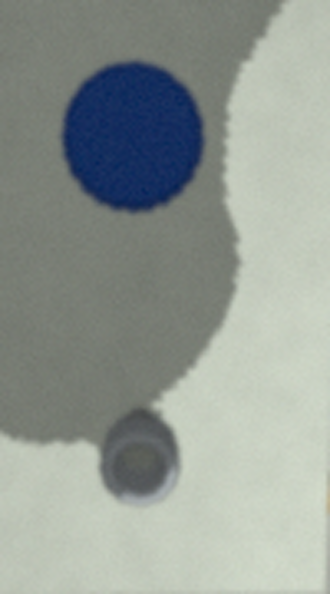

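The bare nozzle rim is centred at about (252,191), giving the port at (0.586, 0.020), the same as the cap measurement. Next, the probe.

Emit:
move_arm(commands=[[8.7, -4, 2.9, -0.8, 0, 0, 0], [8.7, -8, 5.8, -0.8, 0, 0, 0], [8.7, -12.5, 9, -0.8, 0, 0, 0], [8.7, -17, 12.2, -0.8, 0, 0, 0], [8.7, -19.8, 14.2, -0.8, 0, 0, 0], [8.7, -20.8, 14.9, -0.8, 0, 0, 0], [8.7, -20.8, 14.9, -0.8, 0, 0, 0], [8.7, -20.8, 14.9, -0.8, 0, 0, 0]])

```text
clock: 14.05
tool_pos: [0.5069, 0.2639, 0.2006]
orientation: [180.0, -0.0, -108.4]
force: [-0.9, -0.0, -0.3]
opening: 0.087
```

Run:
```python
from h import *
w=shot("wrist","l_wrist",(190,100,330,260),3.5)
goto([.506,.265,.2],-108.3)
g=cv2.GaussianBlur(cv2.cvtColor(w["frame"],cv2.COLOR_RGB2GRAY),(3,3),0)
print(proj(w,[[.506,.265,.132],[.506,.265,.07]]).round(1))
print(blobs(masks(w)["yellow"],30))
```

```text
t 14.1 pos [0.5069 0.2639 0.2006] ori [ 1.8000e+02 -1.0000e-02 -1.0837e+02] F [ 1.4  0.4 -0.2] op 0.0869
-> shift cm [-0.07  0.12  0.06] turn [ 0.    -0.    -0.001] |d| 0.15
[[257.3 201.5]
 [257.  184. ]]
[(168, [245, 189, 25, 26], [256.8, 198.61]), (487, [92, 236, 26, 49], [101.62, 260.15]), (459, [395, 236, 26, 49], [410.81, 259.88]), (1646, [230, 294, 282, 13], [392.84, 300.85]), (57, [375, 373, 13, 11], [381.07, 378.25])]
```

View pics/l_wrist.png

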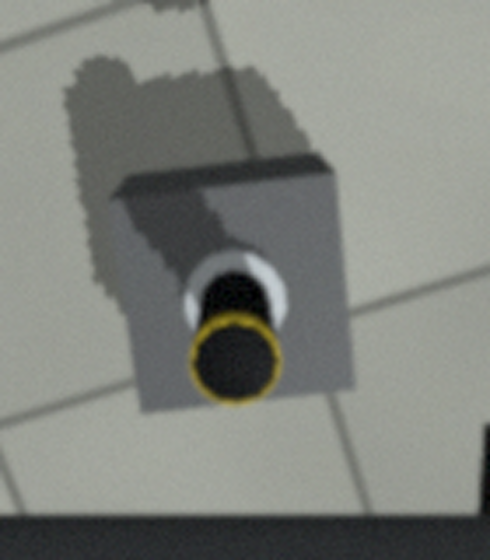

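The handle top is centred at about (257,202) and the flange at (257,186). The probe is at about (0.506, 0.266), leaning by a degree or so.

Emit:
move_arm(commands=[[8.7, -0.2, 0.1, 4, 0, 0, 0], [8.7, -0.2, 0.1, 8, 0, 0, 0], [8.7, -0.2, 0.1, 10.5, 0, 0, 0], [8.7, -0.2, 0.1, 11.4, 0, 0, 0], [8.7, -0.2, 0.1, 11.4, 0, 0, 0], [1.2, -0.2, 0.1, 11.4, 0, 0, 0], [1.2, -0.2, 0.1, 11.4, 0, 0, 0], [1.2, -0.2, 0.1, 11.4, 0, 0, 0]])

```text
clock: 15.1
tool_pos: [0.5065, 0.2678, 0.0873]
orientation: [-180.0, 0.1, -108.3]
force: [0.0, -0.1, -0.0]
opening: 0.0625
```

Emit:
move_arm(commands=[[1.2, 0, 0, 0, 0, 0, 0], [1.2, 0, 0, 0, 0, 0, 0], [1.2, 0, 0, 0, 0, 0, 0], [1.2, 0, 0, 0, 0, 0, 0], [1.2, 0, 0, 0, 0, 0, 0], [1.2, 0, 0, 0, 0, 0, 0], [1.2, 0, 0, 0, 0, 0, 0], [1.2, 0, 0, 0, 0, 0, 0]])

```text
clock: 16.1
tool_pos: [0.5062, 0.2676, 0.0865]
orientation: [180.0, -0.0, -108.3]
force: [-0.5, -0.5, -1.1]
opening: 0.0217
```

Emit:
move_arm(commands=[[1.2, 0, 0, -1, 0, 0, 0], [1.2, 0, 0, -3, 0, 0, 0], [1.2, 0, 0, -6, 0, 0, 0], [1.2, 0, 0, -9, 0, 0, 0], [1.2, 0, 0, -12, 0, 0, 0], [1.2, 0, 0, -13.5, 0, 0, 0], [1.2, 0, 0, -13.5, 0, 0, 0], [1.2, 0, 0, -13.5, 0, 0, 0]])

```text
clock: 17.1
tool_pos: [0.5056, 0.2672, 0.2203]
orientation: [179.9, -0.1, -108.3]
force: [0.2, -0.1, -0.9]
opening: 0.0215
```

Run:
```python
from h import *
w=shot("wrist","m_wrist"); s=shot("scene","m_scene",(320,90,440,210),5); t=shot("top","m_top",(80,160,200,260),5)
goto([.614,.105,.22],-108.3)
print("scene tip",proj(s,[.5062,.2665,.1425]),"top tip",proj(t,[.5062,.2665,.1425]))
```

```text
t 17.25 pos [0.5058 0.2672 0.2203] ori [ 1.7994e+02 -1.1000e-01 -1.0829e+02] F [ 0.7 -0.2 -1.2] op 0.0213
-> shift cm [ 12.   -15.36   0.04] turn [ 0.001 -0.002  0.   ] |d| 19.49
scene tip [[385.78523683 144.50926473]] top tip [[131.85916161 211.16987429]]
```

View pics/m_wrist.png

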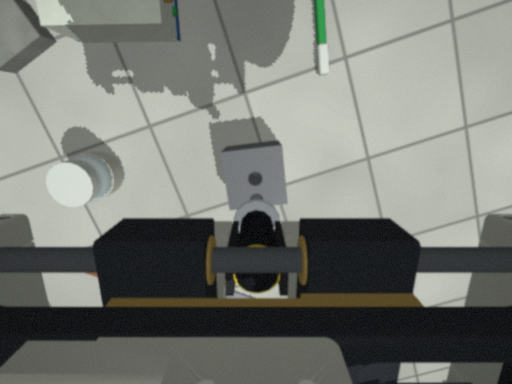

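View pics/m_scene.png

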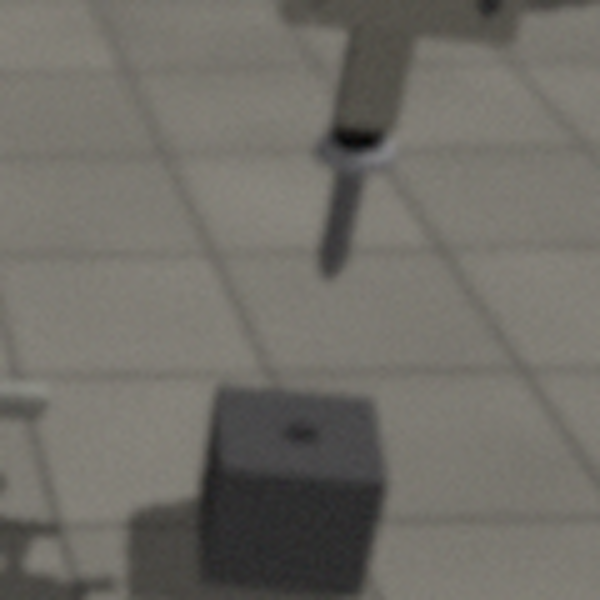

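The probe is out of the stand. Its tip is at (386,145) in the scene view, against a prediction of (385.8,144.5). I go to above the port.

Run:
```python
from h import *
s=shot("scene")
P=proj(s,[[.5062,.2668,.1425],[.5062,.2668,.1975],[.5062,.2668,.2035]]);print(P.round(1))
goto([.5862,.0205,.205],-108.3)
```

```text
[[385.9 144.5]
 [390.8 120.9]
 [391.3 118.2]]
t 17.3 pos [0.5059 0.2673 0.2205] ori [ 1.7995e+02 -9.0000e-02 -1.0828e+02] F [ 0.3  0.6 -1. ] op 0.0219
-> shift cm [ 20.91 -15.36   1.57] turn [ 0.001 -0.002  0.   ] |d| 26.0
```

Emit:
move_arm(commands=[[1.2, 4, -2.9, 0, 0, 0, 0], [1.2, 8.5, -6.2, 0, 0, 0, 0], [1.2, 13, -9.5, 0.3, 0, 0, 0], [1.2, 17, -12.5, 0.8, 0, 0, 0], [1.2, 20, -14.7, 1.3, 0, 0, 0], [1.2, 20.9, -15.35, 1.6, 0, 0, 0], [1.2, 20.9, -15.35, 1.6, 0, 0, 0], [1.2, 20.9, -15.35, 1.6, 0, 0, 0]])

```text
clock: 18.3
tool_pos: [0.5864, 0.0218, 0.2056]
orientation: [180.0, 0.0, -108.2]
force: [0.0, 0.2, -1.3]
opening: 0.0215
```

Run:
```python
from h import *
w=shot("wrist","n_wrist"); s=shot("scene","n_scene",(225,120,325,220),6); t=shot("top","n_top",(190,140,290,230),6)
goto([.5862,.0201,.19],-108.3)
p=sensors.get_obs()["tool_pos"];z=p[2]-.0778
print("scene: tip if at TCP",proj(s,[p[0],p[1],z]).round(2),"flange",proj(s,[p[0],p[1],z+.058]).round(2),"port mouth",proj(s,[.5862,.0201,.095]).round(2), "nozzle foot",proj(s,[.5862,.0201,.07]).round(2))
```

```text
t 18.45 pos [0.5864 0.022  0.2059] ori [-1.7998e+02  2.0000e-02 -1.0820e+02] F [-0.7  0.3 -0.9] op 0.0212
-> shift cm [ 0.19 -0.04  1.58] turn [-0.     0.     0.002] |d| 1.6
scene: tip if at TCP [[272.24 172.81]] flange [[272.54 147.36]] port mouth [[271.15 186.3 ]] nozzle foot [[271.04 196.11]]
```

View pics/n_scene.png

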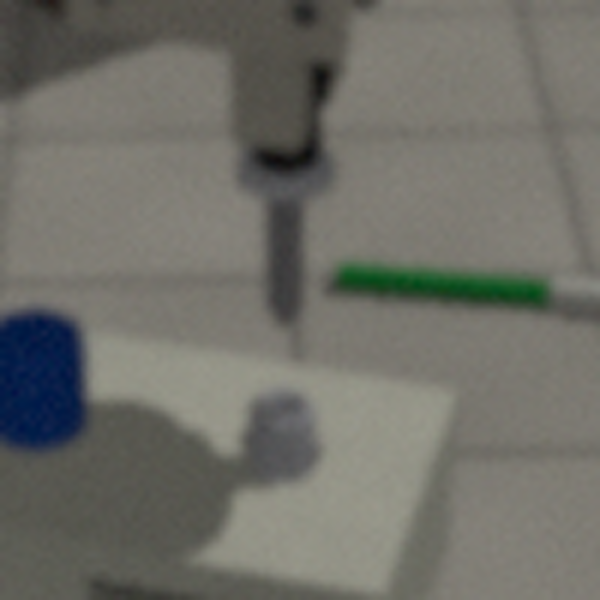

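View pics/n_wrist.png

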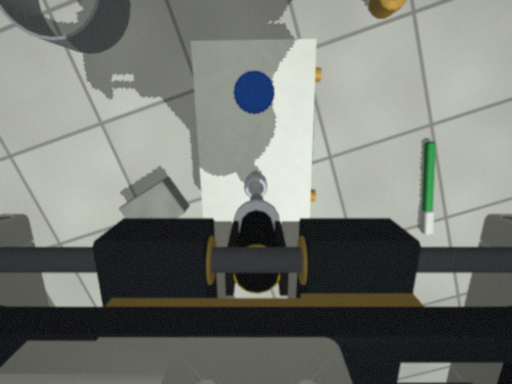

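View pics/n_top.png

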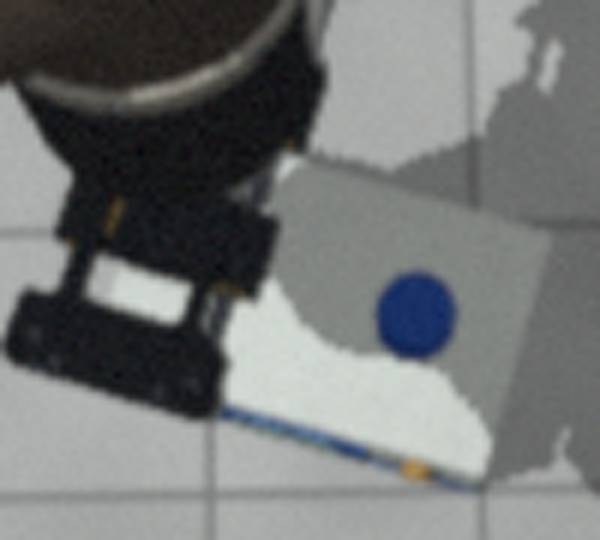

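In the scene view the tip is at (272.3,173.7) and the nozzle mouth at (271.8,187), so the tip is about 1 mm too far towards +y. I correct that and lower gently.

Emit:
move_arm(commands=[[1.2, 0.14, 0, 0.5, 0, 0, 0], [1.2, 0.14, 0, 1.2, 0, 0, 0], [1.2, 0.14, 0, 2.0, 0, 0, 0], [1.2, 0.14, 0, 2.7, 0, 0, 0], [1.2, 0.14, 0, 3.3, 0, 0, 0], [1.2, 0.14, 0, 3.8, 0, 0, 0], [1.2, 0.14, 0, 4.2, 0, 0, 0], [1.2, 0.14, 0, 4.2, 0, 0, 0]])

```text
clock: 19.45
tool_pos: [0.5866, 0.02, 0.1636]
orientation: [-180.0, 0.1, -108.3]
force: [1.1, 1.7, -1.8]
opening: 0.0213
```

Emit:
move_arm(commands=[[1.2, 0, 0, 0.4, 0, 0, 0], [1.2, 0, 0, 0.8, 0, 0, 0], [1.2, 0, 0, 1.2, 0, 0, 0], [1.2, 0, 0, 1.5, 0, 0, 0], [1.2, 0, 0, 1.8, 0, 0, 0], [1.2, 0, 0, 2.1, 0, 0, 0], [1.2, 0, 0, 2.3, 0, 0, 0], [1.2, 0, 0, 2.3, 0, 0, 0]])

```text
clock: 20.45
tool_pos: [0.5867, 0.0202, 0.1406]
orientation: [-179.9, 0.1, -108.3]
force: [2.7, 4.6, 0.8]
opening: 0.0215
```

Run:
```python
from h import *
s=shot("scene","o_scene",(225,120,325,220),6)
goto([.5862,.0201,.117],-108.3)
```

```text
t 20.5 pos [0.5868 0.0202 0.1406] ori [-1.7993e+02  7.0000e-02 -1.0826e+02] F [2.9 5.2 1. ] op 0.0213
-> shift cm [0.03 0.05 2.36] turn [-0.001  0.001  0.001] |d| 2.36
```

View pics/o_scene.png

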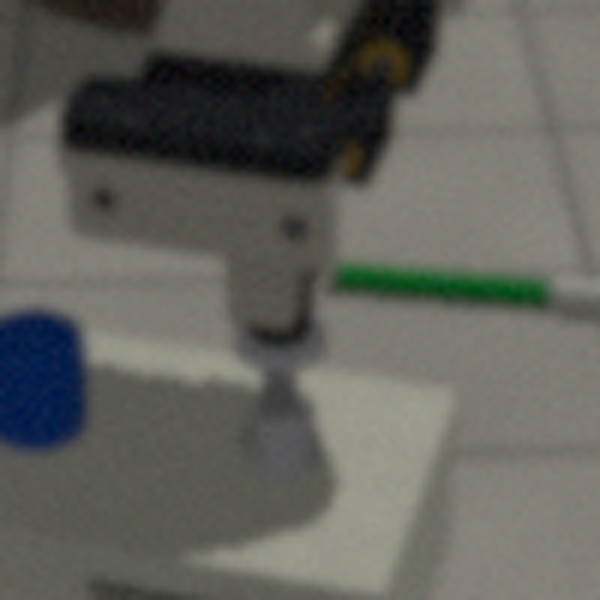

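The rod is in the bore. A sideways force of about 5 N says to shift half a millimetre in +y. Then I press past the plunger to the flange stop.

Emit:
move_arm(commands=[[1.2, -0.05, 0, 0.3, 0, 0, 0], [1.2, -0.06, 0, 0.7, 0, 0, 0], [1.2, -0.06, 0, 1.1, 0, 0, 0], [1.2, -0.06, 0, 1.4, 0, 0, 0], [1.2, -0.06, 0, 1.7, 0, 0, 0], [1.2, -0.06, 0, 2.0, 0, 0, 0], [1.2, -0.06, 0, 2.2, 0, 0, 0], [1.2, -0.06, 0, 2.3, 0, 0, 0]])

```text
clock: 21.5
tool_pos: [0.5871, 0.0205, 0.1179]
orientation: [-179.9, 0.1, -108.3]
force: [2.3, 4.5, 6.5]
opening: 0.0214
```

Emit:
move_arm(commands=[[1.2, 0, 0, 0.1, 0, 0, 0], [1.2, 0, 0, 0.2, 0, 0, 0], [1.2, 0, 0, 0.3, 0, 0, 0], [1.2, 0, 0, 0.3, 0, 0, 0], [1.2, 0, 0, 0.3, 0, 0, 0], [1.2, 0, 0, 0.3, 0, 0, 0], [1.2, 0, 0, 0.3, 0, 0, 0], [1.2, 0, 0, 0.3, 0, 0, 0]])

```text
clock: 22.5
tool_pos: [0.5873, 0.0205, 0.1173]
orientation: [-179.8, 0.1, -108.2]
force: [-4.8, 7.0, 21.3]
opening: 0.0216
```

Run:
```python
from h import *
s=shot("scene","p_scene",(225,120,325,220),6)
goto([.5862,.0201,.117],-108.3)
```

```text
t 22.55 pos [0.5873 0.0205 0.1172] ori [-1.7983e+02  7.0000e-02 -1.0821e+02] F [-4.4  5.9 21.1] op 0.0216
-> shift cm [0.07 0.09 0.02] turn [-0.003  0.001  0.001] |d| 0.12
```

View pics/p_scene.png

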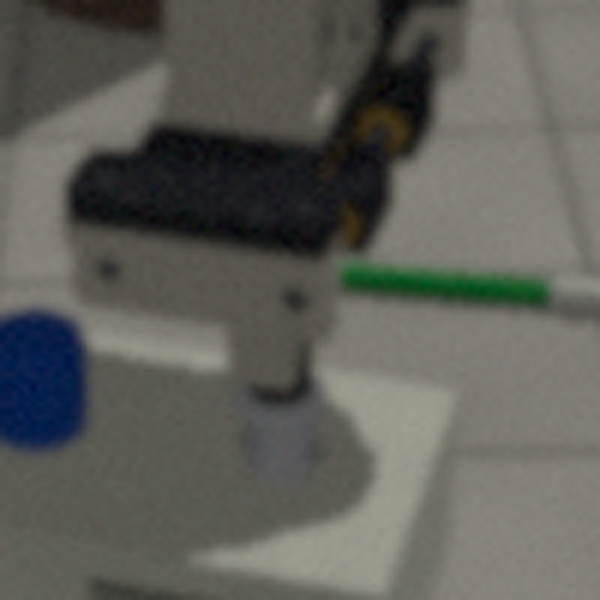

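It has stopped at 117.3 mm (117.5 expected) with 21 N, and the flange is on the rim. I relax, open, and rise.

Emit:
move_arm(commands=[[1.2, 0, 0, -0.25, 0, 0, 0], [8.7, 0, 0, -0.25, 0, 0, 0], [8.7, 0, 0, -0.25, 0, 0, 0], [8.7, 0, 0, -0.25, 0, 0, 0], [8.7, 0, 0, -0.25, 0, 0, 0], [8.7, 0, 0, -0.25, 0, 0, 0], [8.7, 0, 0, -0.5, 0, 0, 0], [8.7, 0, 0, -2, 0, 0, 0]])

```text
clock: 23.55
tool_pos: [0.5856, 0.02, 0.1344]
orientation: [179.9, -0.1, -108.3]
force: [0.3, -0.4, 0.8]
opening: 0.0842
```

Emit:
move_arm(commands=[[8.7, 0, 0, -3, 0, 0, 0], [8.7, 0, 0, -7, 0, 0, 0], [8.7, -2, 0, -11, 0, 0, 0], [8.7, -7, 0, -11, 0, 0, 0], [8.7, -12, 0, -11, 0, 0, 0], [8.7, -14, 0, -11, 0, 0, 0], [8.7, -14, 0, -11, 0, 0, 0], [8.7, -14, 0, -11, 0, 0, 0]])

```text
clock: 24.55
tool_pos: [0.6298, 0.1524, 0.245]
orientation: [-180.0, -0.0, -108.3]
force: [-0.9, -1.1, 0.3]
opening: 0.0868
```

Run:
```python
from h import *
s=shot("scene","q_scene",(120,110,420,260),2.6); t=shot("top","q_top",(110,110,390,280),2.7); w=shot("wrist","q_wrist")
goto([.5862,.0201,.2],-108.3)
print("flange home",proj(s,[[.5862,.0205,.095],[.5862,.0205,.101],[.5862,.0205,.163]]).round(1))
```

```text
t 24.7 pos [0.6299 0.1521 0.245 ] ori [-1.7998e+02  1.0000e-02 -1.0834e+02] F [-0.3  0.1 -0. ] op 0.0872
-> shift cm [13.91  0.    4.5 ] turn [-0.     0.    -0.001] |d| 14.62
flange home [[271.3 186.3]
 [271.4 183.9]
 [271.6 157.7]]
```

View pics/q_scene.png

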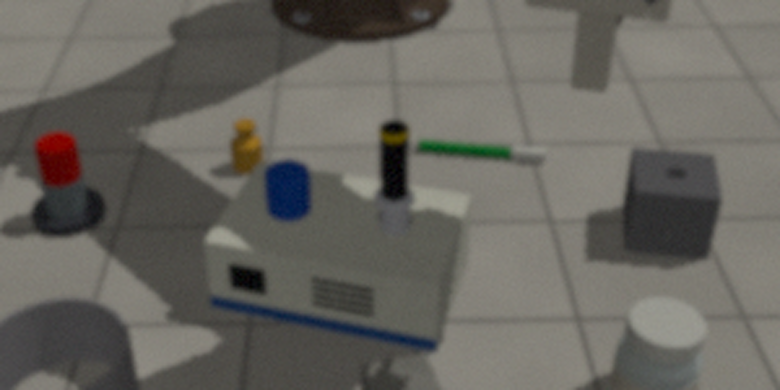

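View pics/q_top.png

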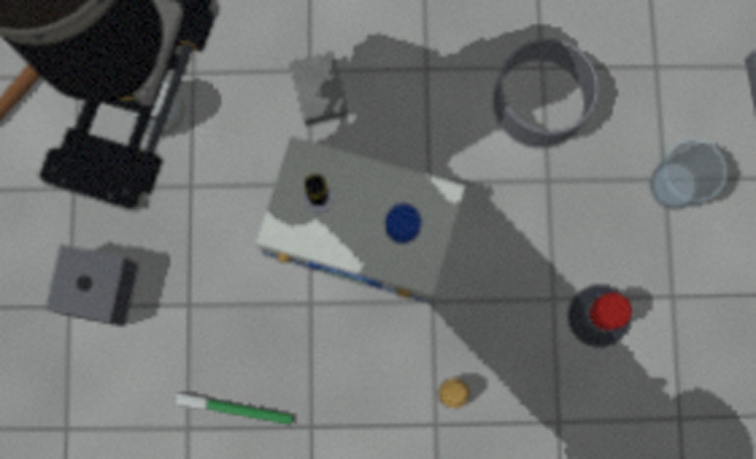

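View pics/q_wrist.png

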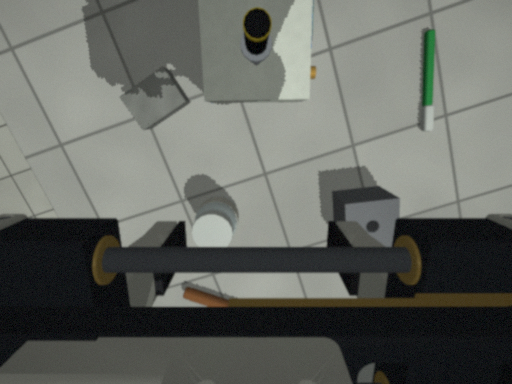

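The handle top is at (271.5,158.8), against a prediction of (271.6,157.7) for home. The red cap is home on the post, the blue cap is still on its port, and the bystanders look unmoved. I hand in.

```bash
python3 -c "
from plant import job
print(job.close_job())"
```

```text
the job is handed in; nothing more can be done
None
```

The job is done and handed in at about 25 s, in the order you asked. The final pictures show nothing knocked over or out of place.

- **Red cap:** I pulled it off its port and pressed it onto the parking post. It stalled with its rim at 45 mm under 31 N, which is the home height. After release, its lower edge was at row 181 in the scene view, against a prediction of 181.3 for home and about 178 if not clicked on.
- **Probe:** I took it from the stand and pushed it in past the plunger. It stopped at tool height 117.3 mm (117.5 expected) under 21 N. After release, the handle top was at row 158.8, against a prediction of 157.7, and the flange was on the rim.
- **Everything else:** The blue cap stayed on its port, and the other things look unmoved by eye; I did not measure their positions. At hand-in the gripper was open and clear of everything, and the force readings were about zero.

Measurements of the same point from different cameras disagreed by up to about 3 to 5 mm. For the cap and the port I used the close wrist views, with small corrections for the probe from the scene view and the measured side force. No final check failed.

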